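# Set the wooden toys in their cradles

### The arm

A 7-joint arm with a two-finger parallel gripper is mounted at the origin on the work surface. World frame = base frame: x ahead of the robot, y to its left, z up, the work surface at z = 0. Lengths are in m, angles in rad, forces in N, time in s.
With the tool pointing down it reaches from about 0.4 to 0.875 m from the base axis. Payload 4.4 kg.
Tool frame: the origin (TCP) lies midway between the tips of the shut fingers; the grasp point (between the pads) lies 19 mm behind it; z points along the fingers, y is the line along which they close (so a half turn about z gives the same grasp; the last joint's range is limited). The gripper opens to 85 mm and grips with 20 to 120 N. Pads are 22 mm wide; open, the fingers measure 114 mm over their backs; the gripper's body (76 mm by 85 mm) begins 54 mm behind the grasp point. The pads swing forward as they close: fully open they stand 13 mm farther back than shut.
Start: joints at [-1.4, 0.628, 0.038, 1.517, -0.027, 0.996, -0.02], TCP at [0.152, 0.632, 0.231] pointing down, gripper open.
Joint ranges: [-3.06, 3.06], [-0.37, 2.12], [-1.25, 1.32], [0.18, 2.47], [-1.1, 4.24], [0.23, 1.98], [-2.94, 2.94]. Speed limits (rad/s): [2.57, 2.57, 3.14, 3.14, 3.14, 3.14, 3.14].

### API

Orientations are given as a unit quaternion [w, x, y, z].
In Python, from rig import env gives the robot as it stands.
- The arm moves only by the tool move_arm, never from a script. Its arguments are lists of equal length, an entry for each row: "twist": the turn, a rotation vector about the world's x, y, z in degrees, a list of three; "slide": the shift along the world's x, y, z in m, a list of three; "claw": the finger opening in m, from 0 to 0.0854. In form: {"twist": [[wx, wy, wz], ...], "slide": [[x, y, z], ...], "claw": [claw, ...]}. A call has 1 to 8 rows; each row is the pose to reach, as a shift and turn from the pose commanded when the call began; what a row does not reach only later rows make up. A row lasts 1/8 s, in which the tool goes at most 62.5 mm and 10.7 degrees, less where a joint would pass 70% of its speed; a pose out of reach is approached as far as the arm can. A call with a gripper value outside its range is refused whole. The fingers move at their own pace and stop on an object; "grip_force" is the grip in N (left out, the last holds). Time passes only in rows, so rows that repeat a pose let the fingers close. It gives the time, the measured TCP pose, the force, the opening and the grip force at its end, in the units of the state.
- env.get_obs(): the state, without advancing time (a new reading comes with each control period).
- env.capture(name): name is "side" or "top"; returns a dict with "pixels" (420x560x3 uint8, red, green, blue), "range_z" (420x560 float32, m along the optical axis (not along the pixel's ray), 0 where there is no reading), "mtx" (3x3 intrinsics, pixels), "world_to_cam" (4x4, takes a point from world to camera coordinates). Camera axes: x right, y up, looking along -z (the intrinsics and any distortion apply to the point x, -y, -z); pixel columns grow to the right and rows downward; lengths in m; the calibration is good to about 2 mm. A picture is of the moment at which its call begins.
- env.close_job(): hands the job in; it is judged then, once.
The state is a dict: "time_s": time; "joints": joint angles; "joint_velocities": joint speeds; "effort": joint torques, N m; "tool_pos": TCP position; "eef_rot": TCP orientation; "force": force on the tool from outside, world axes, zero at the start; "wrist_torque": the same for the moment, N m; "width": opening from 0.0 (shut) to 1.0 (fully open); "gripper_force": force on a finger pad.
Only numpy, scipy, OpenCV 4.12 (cv2) and the standard library are available. Lean on these libraries where they do the work, as an engineer would, in place of code of your own. Each camera call takes 0.05 s, during which the arm holds its last target. There are 200 camera calls.

### The job

Set each of the four black wooden toys (short car, long lorry, tractor, boat) into the plywood cradle whose raised outline has that toy's shape and size, upright, wholly inside the outline and flat on the cradle's floor. The tractor and the boat fit only one way round; the car and the lorry may face either way. Leave the glue bottle and the tin of pegs standing where they are.

Things in the scene. Friction and masses are not known exactly. Their poses are not given: they have to be found in the camera images.
- car: Loose black wooden toy (sizes in mm). Origin: underside, centre of its footprint's length and width; +x to its nose, z up. A short car, footprint 84 (x) by 48 (y), 56 high. Cabin for gripping: 34 wide in y, x from -28 to +20, z from 30 to 56. Wheels at x -26 and +26, tops at z 26. About 90 g.
- lorry: Loose black wooden toy (sizes in mm). Origin: underside, centre of its footprint's length and width; +x to its nose, z up. A long box lorry, footprint 124 (x) by 44 (y), 66 high. Load box for gripping: 40 wide in y, x from -62 to +22, z from 24 to 52; the cab in front is also 40 wide, x from +26 to +62, top at z 66. Wheels at x -42 and +44, tops at z 28. About 150 g.
- tractor: Loose black wooden toy (sizes in mm). Origin: underside, centre of its footprint's length and width; +x to its nose, z up. A tractor with a T-shaped footprint 88 long (x): 72 wide over the big rear wheels (x from -44 to -4, tops at z 40), 40 wide over the small front wheels (x from -4 to +44). Cab for gripping: 34 wide in y, x from -40 to -4, z from 34 to 74 (top of the toy). About 110 g.
- boat: Loose black wooden toy (sizes in mm). Origin: underside, centre of its footprint's length and width; +x to its nose, z up. A boat, flat-bottomed hull 116 (x) by 50 (y) by 24 high, straight-sided to x +33, then a right-angled pointed bow to x +58. Deckhouse for gripping: 34 wide in y, x from -30 to +18, z from 24 to 56; a funnel 16 across on it at x -14, top at z 72. About 130 g.
- car_cradle: Fixed cradle (sizes in mm): plywood floor 4 thick, outline of dark strips 7 wide, 6 above the floor. Origin: underside, where the seated toy's origin goes (4 below it); +x is where the nose points, z up. Space inside, the footprint plus 8 all round: a short rectangle 100 (x) by 64 (y); either way round fits.
- lorry_cradle: Fixed cradle (sizes in mm): plywood floor 4 thick, outline of dark strips 7 wide, 6 above the floor. Origin: underside, where the seated toy's origin goes (4 below it); +x is where the nose points, z up. Space inside, the footprint plus 8 all round: a long rectangle 140 (x) by 60 (y); either way round fits.
- tractor_cradle: Fixed cradle (sizes in mm): plywood floor 4 thick, outline of dark strips 7 wide, 6 above the floor. Origin: underside, where the seated toy's origin goes (4 below it); +x is where the nose points, z up. Space inside, the footprint plus 8 all round: a T, x from -52 to +52, 88 wide for x below +4 and 56 wide for x above +4; fits only nose to +x.
- boat_cradle: Fixed cradle (sizes in mm): plywood floor 4 thick, outline of dark strips 7 wide, 6 above the floor. Origin: underside, where the seated toy's origin goes (4 below it); +x is where the nose points, z up. Space inside, the footprint plus 8 all round: straight-sided, 66 wide from x -66 to +36, then pointed to x +69; fits only bow to +x.
- glue_bottle: White plastic glue bottle with an orange cap, 60 mm across, 150 mm high, standing at the left of the work, a bystander. Origin: centre of its underside.
- peg_tin: Open steel tin, 72 mm across, 70 mm high, with wooden pegs standing in it to 89 mm (fixed in it), beyond the work, a bystander. Origin: centre of its underside.
Things that resemble listed ones, but are neither listed nor needed, are in the scene too. What is shaped like the boat but purple is not meant. What is shaped like the tractor but purple or red is not meant.

How it is judged:
At the end, for the whole second after the job is handed in: Each toy stands at rest in its own cradle: its origin within 15 mm (horizontally) of the cradle's centre, its underside less than 7 mm above the cradle's underside (on the 4 mm floor, not on the strips), tilted less than 0.1 rad, its long axis within 0.3 rad of the cradle's (horizontal distance between car and car_cradle below 0.015 m and z of car in the frame of car_cradle below 0.007 m and angle between each of car, lorry, tractor, boat's own z axis and vertical below 0.1 rad and angle between the x axis of car and the x axis of car_cradle, either way round below 0.3 rad and linear speed of each of car, lorry, tractor, boat below 0.02 m/s and angular speed of each of car, lorry, tractor, boat below 0.2 rad/s and horizontal distance between lorry and lorry_cradle below 0.015 m and z of lorry in the frame of lorry_cradle below 0.007 m and angle between the x axis of lorry and the x axis of lorry_cradle, either way round below 0.3 rad and horizontal distance between tractor and tractor_cradle below 0.015 m and z of tractor in the frame of tractor_cradle below 0.007 m and angle between the x axis of tractor and the x axis of tractor_cradle, either way round below 0.3 rad and horizontal distance between boat and boat_cradle below 0.015 m and z of boat in the frame of boat_cradle below 0.007 m and angle between the x axis of boat and the x axis of boat_cradle, either way round below 0.3 rad); the robot touches nothing.
It fails at once if the glue bottle is knocked over or shifted by more than 30 mm (distance of glue_bottle from where it was at the start of the episode above 0.03 m).
It fails at once if the glue bottle is tipped over (angle between glue_bottle's own z axis and vertical above 0.5 rad).
It fails at once if the peg tin is shifted by more than 30 mm (distance of peg_tin from where it was at the start of the episode above 0.03 m).
It fails at once if the peg tin is tipped over (angle between peg_tin's own z axis and vertical above 0.5 rad).
It also fails if it takes over 106 s, if anything falls off the work surface, if the arm or the gripper's body presses on something with over 40 N, if the wrist force passes 120 N, or if a joint passes its speed limit or range.

## Working session

There is one attempt and no reset: what is moved stays moved. The work goes in short steps, Python scripts to look and compute and a tool call to move; the robot and the scene stay as the last step left them, time stands still between calls to the robot, and variables do not carry over. Pictures are saved under pics/ and viewed, at most 14 in all, crops included, and the job is handed in when it is done.

Besides the shell and the picture viewer there is one more tool, called after "Call:" as a command line: name --argument value ..., lists and objects as JSON in quotes. move_arm: Moves the arm, as the interface text tells. Its arguments: {"type":"object","properties":{"twist":{"type":"array"},"slide":{"type":"array"},"claw":{"type":"array"},"grip_force":{"type":"number"}},"required":["twist","slide","claw"]}

```bash
ls; mkdir -p pics; cat > h.py <<'E'
import numpy as np, cv2
from rig import env
def cap(n):
    c=env.capture(n); return c
def cloud(c):
    z=c["range_z"]; K=c["mtx"]; h,w=z.shape
    u,v=np.meshgrid(np.arange(w),np.arange(h))
    x=(u-K[0,2])/K[0,0]*z; y=(v-K[1,2])/K[1,1]*z
    P=np.stack([x,-y,-z,np.ones_like(z)],-1)
    W=P@np.linalg.inv(c["world_to_cam"]).T
    W[z==0]=np.nan
    return W[...,:3]
E
python3 - <<'E'
from h import *
for n in("top","side"):
    c=cap(n); cv2.imwrite(f"pics/{n}0.png",c["pixels"][...,::-1])
    np.savez(f"{n}0.npz",**c); print(n,c["mtx"],c["world_to_cam"],c.keys())
print(env.get_obs())
E
```

```text
pics
top [[425.08871017   0.         282.3736082 ]
 [  0.         425.08871017 205.52437846]
 [  0.           0.           1.        ]] [[ 0.0192095  -0.99967986  0.01646718  0.09130042]
 [ 0.98249766  0.02192641  0.18497992 -0.57373527]
 [-0.18528177  0.0126256   0.98260433 -1.19893222]
 [ 0.          0.          0.          1.        ]] dict_keys(['pixels', 'range_z', 'mtx', 'world_to_cam'])
side [[415.32379827   0.         280.05028391]
 [  0.         415.32379827 206.58655954]
 [  0.           0.           1.        ]] [[ 0.99123264 -0.13045337 -0.02097057 -0.52488911]
 [ 0.09856228  0.62434527  0.77490545 -0.14748117]
 [-0.08799615 -0.77017849  0.6317292  -0.9908441 ]
 [ 0.          0.          0.          1.        ]] dict_keys(['pixels', 'range_z', 'mtx', 'world_to_cam'])
{'time_s': 0.1, 'joints': array([-1.39986014,  0.62927833,  0.03844513,  1.51826772, -0.0270229 ,
        0.99633678, -0.01998533]), 'joint_velocities': array([ 0.00046364, -0.00115549,  0.00149328, -0.00397548,  0.00094977,
        0.00074718,  0.00064873]), 'effort': array([ 1.95461420e-03, -5.64522851e+01,  1.23011649e+00, -1.93971008e+01,
        1.12783999e-02,  5.36922671e-03, -5.74611931e-06]), 'tool_pos': array([0.15227453, 0.6313194 , 0.23046515]), 'eef_rot': array([-1.04350509e-04,  1.18090881e-01,  9.93002396e-01, -8.80084540e-04]), 'force': array([-0.09148059,  0.56452774,  0.80001367]), 'wrist_torque': array([ 0.01573822,  0.04202881, -0.00802583]), 'gripper_force': 0.0, 'width': 1.0036996347806786}
```

View pics/top0.png

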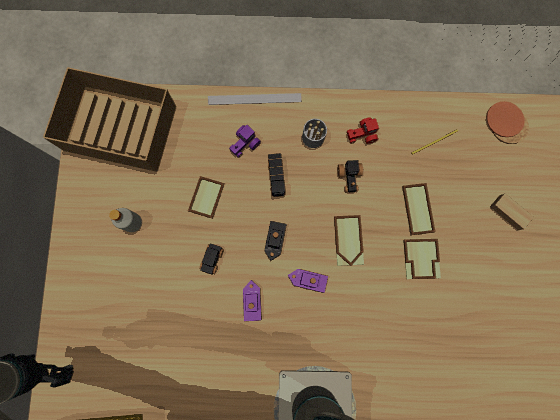

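View pics/side0.png

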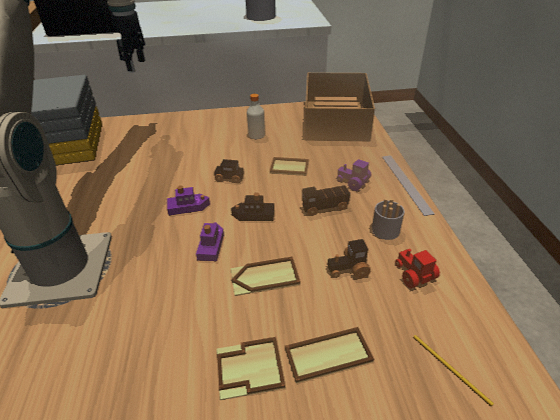

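```bash
cat >> h.py <<'E'
def clouds(cs):
    P=[];C=[]
    for c in cs:
        w=cloud(c).reshape(-1,3); P.append(w); C.append(c["pixels"].reshape(-1,3).astype(int))
    return P,C
def rect(p):
    (cx,cy),(a,b),t=cv2.minAreaRect((p*1000).astype(np.float32)[:,None,:2])
    if b>a: a,b,t=b,a,t+90
    return np.round([cx,cy,a,b,(t+90)%180-90],1)
def at(c,u,v):
    return cloud(c)[v,u]
E
python3 - <<'E'
from h import *
t=dict(np.load("top0.npz")); s=dict(np.load("side0.npz"))
im=t["pixels"][120:330,180:450,::-1]
cv2.imwrite("pics/crop0.png",cv2.resize(im,None,fx=2.9,fy=2.8,interpolation=cv2.INTER_CUBIC))
P,C=clouds([t,s])
W=cloud(t); pz=W[300,450]; print("table",pz, W[330:380,430:470,2].std(), W[330:380,430:470,2].mean())
toys=dict(car=(211,259),lorry=(277,175),tractor=(349,176),boat=(275,240),glue=(122,219),tin=(314,133))
for n,(u,v) in toys.items():
    c=W[v,u]; print(n,c.round(3))
    for k in(0,1):
        p=P[k];col=C[k]
        m=(np.hypot(p[:,0]-c[0],p[:,1]-c[1])<.085)&(p[:,2]>.012)
        if n in toys and n not in("glue","tin"): m&=(col.max(1)-col.min(1)<60)
        for lo in(.012,.03,.045,.06):
            q=p[m&(p[:,2]>lo)]
            if len(q)>8: print("  ",k,lo,len(q),rect(q),"zmax",q[:,2].max().round(3))
E
```

```text
table [ 0.3075423  -0.40175972 -0.00393855] nan nan
car [0.411 0.305 0.055]
   0 0.012 421 [414.5 309.5  83.4  49.2 -18.4] zmax 0.062
   0 0.03 286 [414.4 309.6  82.8  35.5 -17.1] zmax 0.062
   0 0.045 212 [418.9 308.5  48.7  34.9 -17.5] zmax 0.062
   1 0.012 444 [415.4 309.1  84.9  50.5 -18.5] zmax 0.059
   1 0.03 265 [416.8 309.7  82.7  39.8 -19.4] zmax 0.059
   1 0.045 157 [420.5 309.1  49.3  40.5 -15.9] zmax 0.059
lorry [0.664 0.121 0.051]
   0 0.012 588 [670.8 123.3 126.3  43.7   7.2] zmax 0.071
   0 0.03 562 [670.8 123.6 126.4  40.8   7.1] zmax 0.071
   0 0.045 543 [670.1 123.3 125.   40.3   7. ] zmax 0.071
   0 0.06 161 [626.6 117.8  39.6  37.  -82.7] zmax 0.071
   1 0.012 975 [671.5 122.9 126.   45.5   6.4] zmax 0.069
   1 0.03 760 [671.5 123.4 126.   44.3   6.7] zmax 0.069
   1 0.045 555 [671.5 123.4 126.1  43.8   7.1] zmax 0.069
   1 0.06 149 [627.3 118.   41.2  36.9 -83. ] zmax 0.069
tractor [ 0.67  -0.097  0.037]
   0 0.012 393 [ 669.2 -103.4   86.1   73.     3.7] zmax 0.079
   0 0.03 322 [ 668.7 -103.1   84.8   70.9    4.3] zmax 0.079
   0 0.045 178 [ 676.4 -102.4   67.8
[... 1175 characters left out ...]
12.4] zmax 0.154
   1 0.045 454 [518.  545.   59.   45.2 -12.4] zmax 0.154
   1 0.06 388 [ 5.197e+02  5.461e+02  5.880e+01  4.440e+01 -5.000e-01] zmax 0.154
tin [0.801 0.011 0.046]
   0 0.012 464 [8.035e+02 1.080e+01 7.270e+01 6.970e+01 7.000e-01] zmax 0.095
   0 0.03 373 [8.039e+02 1.080e+01 7.200e+01 6.970e+01 7.000e-01] zmax 0.095
   0 0.045 286 [803.5  10.7  70.   70.  -87.8] zmax 0.095
   0 0.06 189 [8.039e+02 1.080e+01 6.980e+01 6.980e+01 8.000e-01] zmax 0.095
   1 0.012 956 [805.1  10.3  73.2  71.2  52.5] zmax 0.092
   1 0.03 785 [805.1  10.3  73.2  71.2  52.5] zmax 0.092
   1 0.045 610 [805.   10.5  73.   71.3  55. ] zmax 0.092
   1 0.06 382 [805.4  10.2  72.9  70.4  53.3] zmax 0.092
```

View pics/crop0.png

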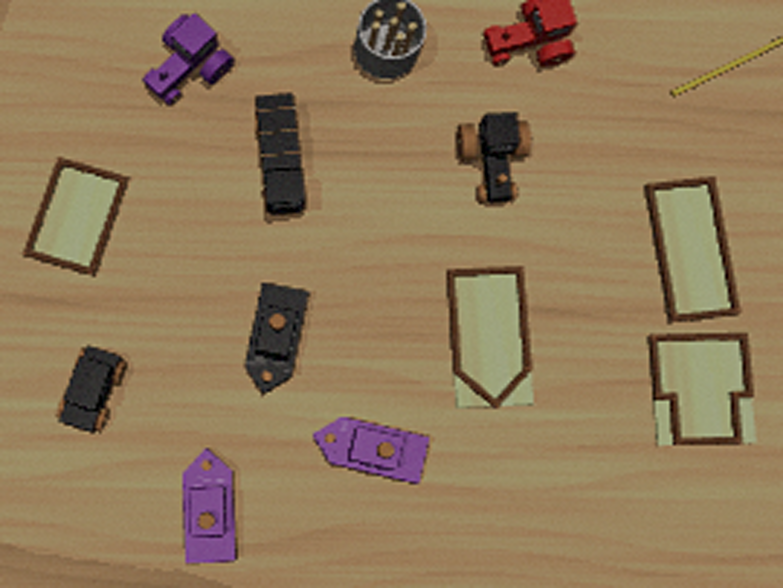

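```bash
cat >> h.py <<'E'
def rays(c,uv,z):
    K=c["mtx"];T=np.linalg.inv(c["world_to_cam"])
    d=np.c_[(uv[:,0]-K[0,2])/K[0,0],-(uv[:,1]-K[1,2])/K[1,1],-np.ones(len(uv))]@T[:3,:3].T
    o=T[:3,3]; return o+d*((z-o[2])/d[:,2])[:,None]
E
python3 - <<'E'
from h import *
t=dict(np.load("top0.npz")); s=dict(np.load("side0.npz"))
R=dict(car=[(206,197),(289,166)],boat=[(348,240),(267,275)],lorry=[(418,209),(328,354)],tractor=[(422,259),(252,366)])
for n,l in R.items():
  for k,(c,(u,v)) in enumerate(zip((t,s),l)):
    im=c["pixels"].astype(int); mx=im.max(2)
    hsv=cv2.cvtColor(c["pixels"],cv2.COLOR_RGB2HSV)
    if k==0 and n=="car": print(im[v,u],im[197,191:196].tolist(),im[300,150])
    w=55 if k else 40
    dark=(mx<130).astype(np.uint8)
    sub=np.zeros_like(dark); sub[v-w:v+w,u-w:u+w]=dark[v-w:v+w,u-w:u+w]
    cs,h=cv2.findContours(sub,cv2.RETR_CCOMP,cv2.CHAIN_APPROX_NONE)
    # hole containing the floor centre -> inner outline, its parent -> outer
    for i,ct in enumerate(cs):
        if h[0][i][3]>=0 and cv2.pointPolygonTest(ct,(u,v),False)>0:
            for z,q,nm in((.010,cs[h[0][i][3]],"outer"),(.010,ct,"inner")):
                print(n,k,nm,rect(rays(c,q[:,0].astype(float),z)))
E
```

```text
[156 162 124] [[154, 137, 99], [95, 70, 46], [73, 46, 33], [66, 46, 32], [124, 108, 77]] [155 137  97]
car 0 outer [601.5 336.4 116.1  80.5 -15.5]
car 0 inner [601.6 336.4 103.3  67.3 -16.4]
car 1 outer [601.3 332.7 113.2  91.  -15.7]
car 1 inner [602.5 335.2 106.1  67.  -15.5]
boat 0 outer [479.4 -98.3 150.8  83.    3.9]
boat 0 inner [480.9 -97.8 136.1  69.8   2.7]
boat 1 outer [ 479.4 -102.1  150.8   88.1    4.6]
boat 1 inner [ 482.4 -100.9  134.2   66.3    4.2]
lorry 0 outer [ 579.7 -312.8  156.5   79.3    7.7]
lorry 0 inner [ 580.  -312.9  143.3   63.1    7.9]
lorry 1 outer [ 580.6 -316.   155.3   78.7    7.9]
lorry 1 inner [ 580.7 -315.3  142.    60.3    8. ]
tractor 0 outer [ 428.2 -317.   116.1  106.9    1.2]
tractor 0 inner [ 428.1 -317.8  104.2   91.7    1.2]
tractor 1 outer [ 429.4 -321.2  117.3  106.5    2.5]
tractor 1 inner [ 429.3 -320.2  107.3   88.4    2.5]
```

The black tractor at top-view (349,176) is the one meant, because those at (245,140) and (364,130) are purple and red. The black boat at (275,240) is the one meant, because those at (252,302) and (308,281) are purple. The enlarged crop confirms both. The car is at (211,259) and the lorry at (277,175). The noses of the boat, tractor and lorry point towards the robot, as do the boat and tractor cradles.

I start with the car.

Call:
move_arm --twist '[[0, 0, -4], [0, 0, -4], [0, 0, -4], [0, 0, -4], [0, 0, -4], [0, 0, -4], [0, 0, -4], [0, 0, -4]]' --slide '[[0.034, -0.04, 0], [0.067, -0.08, 0], [0.1, -0.12, 0], [0.134, -0.162, 0], [0.17, -0.204, -0.02], [0.204, -0.246, -0.04], [0.24, -0.29, -0.06], [0.267, -0.323, -0.08]]' --claw '[0.085, 0.085, 0.085, 0.085, 0.085, 0.085, 0.085, 0.085]' --grip_force 50

```text
time_s: 1.1
tool_pos: [0.4209, 0.3065, 0.1506]
eef_rot: [0.0, 0.154, 0.988, -0.0]
force: [-0.3, 0.5, 0.4]
width: 0.998
gripper_force: 0.0
```

Call:
move_arm --twist '[[0, 0, 0], [0, 0, 0], [0, 0, 0], [0, 0, 0], [0, 0, 0], [0, 0, 0], [0, 0, 0], [0, 0, 0]]' --slide '[[0, 0, -0.03], [0, 0, -0.06], [0, 0, -0.09], [0, 0, -0.11], [0, 0, -0.125], [0, 0, -0.125], [0, 0, -0.125], [0, 0, -0.125]]' --claw '[0.085, 0.085, 0.085, 0.085, 0.085, 0.085, 0.02, 0.02]'

```text
time_s: 2.1
tool_pos: [0.42, 0.3093, 0.0271]
eef_rot: [0.001, 0.153, 0.988, 0.001]
force: [0.3, -0.4, 0.3]
width: 0.596
gripper_force: 0.0
```

Call:
move_arm --twist '[[0, 0, 0], [0, 0, 0], [0, 0, 0], [0, 0, 0]]' --slide '[[0, 0, 0], [0, 0, 0], [0, 0, 0], [0, 0, 0]]' --claw '[0.02, 0.02, 0.02, 0.02]'

```text
time_s: 2.6
tool_pos: [0.4199, 0.3094, 0.0272]
eef_rot: [0.001, 0.153, 0.988, 0.001]
force: [-0.6, 0.1, 5.9]
width: 0.389
gripper_force: 49.4
```

Call:
move_arm --twist '[[0, 0, 0], [0, 0, 0], [0, 0, 2], [0, 0, 2], [0, 0, 2], [0, 0, 2], [0, 0, 2], [0, 0, 2]]' --slide '[[0, 0, 0.03], [0, 0, 0.06], [0.045, 0.007, 0.08], [0.09, 0.013, 0.08], [0.135, 0.019, 0.08], [0.175, 0.025, 0.08], [0.187, 0.026, 0.06], [0.187, 0.026, 0.045]]' --claw '[0.02, 0.02, 0.02, 0.02, 0.02, 0.02, 0.02, 0.02]'

```text
time_s: 3.6
tool_pos: [0.6067, 0.3341, 0.0701]
eef_rot: [-0.0, 0.136, 0.991, -0.0]
force: [-0.8, -0.3, -1.4]
width: 0.389
gripper_force: 50.6
```

Call:
move_arm --twist '[[0, 0, 0], [0, 0, 0], [0, 0, 0], [0, 0, 0], [0, 0, 0], [0, 0, 0], [0, 0, 0]]' --slide '[[0, 0, -0.015], [0, 0, -0.027], [0, 0, -0.035], [0, 0, -0.04], [0, 0, -0.04], [0, 0, -0.04], [0, 0, -0.04]]' --claw '[0.02, 0.02, 0.02, 0.02, 0.02, 0.02, 0.02]'

```text
time_s: 4.47
tool_pos: [0.6066, 0.3349, 0.0315]
eef_rot: [0.0, 0.135, 0.991, 0.0]
force: [0.9, -0.7, -1.1]
width: 0.387
gripper_force: 50.6
```

Call:
move_arm --twist '[[0, 0, 0], [0, 0, 0], [0, 0, 0], [0, 0, 0], [0, 0, 0], [0, 0, 0], [0, 0, 2], [0, 0, 4]]' --slide '[[0, 0, 0], [0, 0, 0], [0, 0, 0], [0, 0, 0.03], [0, 0, 0.07], [0, 0, 0.11], [-0.025, -0.04, 0.12], [-0.05, -0.082, 0.12]]' --claw '[0.085, 0.085, 0.085, 0.085, 0.085, 0.085, 0.085, 0.085]'

```text
time_s: 5.48
tool_pos: [0.5567, 0.2527, 0.1527]
eef_rot: [0.001, 0.1, 0.995, 0.001]
force: [0.3, -1.6, -0.4]
width: 0.995
gripper_force: 0.0
```

Call:
move_arm --twist '[[0, 0, 2], [0, 0, 2], [0, 0, 2], [0, 0, 2], [0, 0, 2], [0, 0, 2], [0, 0, 2], [0, 0, 2]]' --slide '[[-0.025, -0.04, 0], [-0.05, -0.082, 0], [-0.072, -0.116, 0], [-0.08, -0.13, -0.02], [-0.08, -0.13, -0.05], [-0.08, -0.13, -0.08], [-0.08, -0.13, -0.105], [-0.08, -0.13, -0.12]]' --claw '[0.085, 0.085, 0.085, 0.085, 0.085, 0.085, 0.085, 0.085]'

```text
time_s: 6.48
tool_pos: [0.4763, 0.1228, 0.0304]
eef_rot: [-0.0, 0.083, 0.997, -0.0]
force: [-0.6, 0.9, -0.1]
width: 0.994
gripper_force: 0.0
```

Call:
move_arm --twist '[[0, 0, 0], [0, 0, 0], [0, 0, 0], [0, 0, 0], [0, 0, 0], [0, 0, 0], [0, 0, 0]]' --slide '[[0, 0, 0], [0, 0, 0], [0, 0, 0], [0, 0, 0], [0, 0, 0], [0, 0, 0], [0, 0, 0]]' --claw '[0.085, 0.02, 0.02, 0.02, 0.02, 0.02, 0.02]'

```text
time_s: 7.35
tool_pos: [0.477, 0.123, 0.0322]
eef_rot: [0.001, 0.083, 0.997, 0.0]
force: [-0.4, 0.5, 5.3]
width: 0.389
gripper_force: 49.5
```

Call:
move_arm --twist '[[0, 0, 0], [0, 0, 0], [0, 0, 3], [0, 0, 6], [0, 0, 9], [0, 0, 13], [0, 0, 13], [0, 0, 13]]' --slide '[[0, 0, 0.035], [0, 0, 0.07], [0.003, -0.04, 0.09], [0.005, -0.085, 0.09], [0.008, -0.13, 0.09], [0.01, -0.175, 0.09], [0.013, -0.212, 0.08], [0.013, -0.222, 0.05]]' --claw '[0.02, 0.02, 0.02, 0.02, 0.02, 0.02, 0.02, 0.02]'

```text
time_s: 8.35
tool_pos: [0.4907, -0.103, 0.0822]
eef_rot: [0.002, -0.027, 1.0, -0.001]
force: [0.4, 0.5, -2.6]
width: 0.386
gripper_force: 51.0
```

Call:
move_arm --twist '[[0, 0, 0], [0, 0, 0], [0, 0, 0], [0, 0, 0], [0, 0, 0], [0, 0, 0], [0, 0, 0]]' --slide '[[0, 0, -0.015], [0, 0, -0.03], [0, 0, -0.04], [0, 0, -0.045], [0, 0, -0.045], [0, 0, -0.045], [0, 0, -0.045]]' --claw '[0.02, 0.02, 0.02, 0.02, 0.02, 0.02, 0.02]'

```text
time_s: 9.22
tool_pos: [0.4897, -0.0991, 0.0365]
eef_rot: [0.0, -0.03, 1.0, -0.0]
force: [0.1, -0.9, -2.1]
width: 0.39
gripper_force: 51.0
```

Call:
move_arm --twist '[[0, 0, 0], [0, 0, 0], [0, 0, 0], [0, 0, 0], [0, 0, 0], [0, 0, 0], [0, 0, 2], [0, 0, 4]]' --slide '[[0, 0, 0], [0, 0, 0], [0, 0, 0], [0, 0, 0.03], [0, 0, 0.07], [0, 0, 0.11], [0.03, 0.037, 0.12], [0.06, 0.073, 0.12]]' --claw '[0.085, 0.085, 0.085, 0.085, 0.085, 0.085, 0.085, 0.085]'

```text
time_s: 10.22
tool_pos: [0.551, -0.0259, 0.158]
eef_rot: [0.002, -0.064, 0.998, -0.0]
force: [1.5, -1.1, -0.3]
width: 0.993
gripper_force: 0.0
```

Call:
move_arm --twist '[[0, 0, 0], [0, 0, 0], [0, 0, 0], [0, 0, 0], [0, 0, 0], [0, 0, 0], [0, 0, 0], [0, 0, 0]]' --slide '[[0.033, 0.04, 0], [0.067, 0.082, 0], [0.1, 0.122, 0], [0.122, 0.149, -0.02], [0.122, 0.149, -0.05], [0.122, 0.149, -0.08], [0.122, 0.149, -0.11], [0.122, 0.149, -0.13]]' --claw '[0.085, 0.085, 0.085, 0.085, 0.085, 0.085, 0.085, 0.085]'

```text
time_s: 11.22
tool_pos: [0.6706, 0.1226, 0.0246]
eef_rot: [-0.001, -0.065, 0.998, -0.0]
force: [-0.2, 0.7, 0.4]
width: 0.996
gripper_force: 0.0
```

Call:
move_arm --twist '[[0, 0, 0], [0, 0, 0], [0, 0, 0], [0, 0, 0], [0, 0, 0], [0, 0, 0], [0, 0, 0]]' --slide '[[0, 0, 0], [0, 0, 0], [0, 0, 0], [0, 0, 0], [0, 0, 0], [0, 0, 0], [0, 0, 0]]' --claw '[0.085, 0.02, 0.02, 0.02, 0.02, 0.02, 0.02]'

```text
time_s: 12.1
tool_pos: [0.6725, 0.1232, 0.0278]
eef_rot: [0.001, -0.065, 0.998, 0.0]
force: [-0.5, 0.1, 5.8]
width: 0.459
gripper_force: 50.6
```

Call:
move_arm --twist '[[0, 0, 0], [0, 0, 0], [0, 0, 0], [0, 0, 0], [0, 0, 0], [0, 0, 0], [0, 0, 0], [0, 0, 0]]' --slide '[[0, 0, 0.035], [0, 0, 0.075], [0, 0, 0.11], [-0.008, -0.037, 0.12], [-0.017, -0.08, 0.12], [-0.027, -0.13, 0.12], [-0.038, -0.18, 0.12], [-0.048, -0.23, 0.12]]' --claw '[0.02, 0.02, 0.02, 0.02, 0.02, 0.02, 0.02, 0.02]'

```text
time_s: 13.1
tool_pos: [0.6226, -0.1087, 0.1461]
eef_rot: [-0.0, -0.065, 0.998, -0.0]
force: [0.2, -0.6, -1.5]
width: 0.455
gripper_force: 51.2
```

Call:
move_arm --twist '[[0, 0, 0], [0, 0, 0], [0, 0, 0], [0, 0, 0], [0, 0, 0], [0, 0, 0], [0, 0, 0], [0, 0, 0]]' --slide '[[-0.01, -0.048, 0], [-0.02, -0.096, 0], [-0.03, -0.144, 0], [-0.038, -0.183, 0], [-0.043, -0.207, -0.01], [-0.043, -0.207, -0.035], [-0.043, -0.207, -0.06], [-0.043, -0.207, -0.08]]' --claw '[0.02, 0.02, 0.02, 0.02, 0.02, 0.02, 0.02, 0.02]'

```text
time_s: 14.1
tool_pos: [0.5801, -0.3127, 0.0644]
eef_rot: [-0.001, -0.065, 0.998, 0.001]
force: [0.2, 0.5, -0.9]
width: 0.456
gripper_force: 51.2
```

Call:
move_arm --twist '[[0, 0, 0], [0, 0, 0], [0, 0, 0], [0, 0, 0], [0, 0, 0], [0, 0, 0], [0, 0, 0]]' --slide '[[0, 0, -0.015], [0, 0, -0.025], [0, 0, -0.031], [0, 0, -0.035], [0, 0, -0.035], [0, 0, -0.035], [0, 0, -0.035]]' --claw '[0.02, 0.02, 0.02, 0.02, 0.02, 0.02, 0.02]'

```text
time_s: 14.98
tool_pos: [0.5809, -0.3143, 0.0318]
eef_rot: [0.001, -0.065, 0.998, -0.0]
force: [-1.4, -0.1, 1.3]
width: 0.456
gripper_force: 51.3
```

Call:
move_arm --twist '[[0, 0, 0], [0, 0, 0], [0, 0, 0], [0, 0, 0], [0, 0, 0], [0, 0, 0], [0, 0, -2], [0, 0, -4]]' --slide '[[0, 0, 0], [0, 0, 0], [0, 0, 0], [0, 0, 0.03], [0, 0, 0.07], [0, 0, 0.11], [0.018, 0.036, 0.13], [0.037, 0.073, 0.13]]' --claw '[0.085, 0.085, 0.085, 0.085, 0.085, 0.085, 0.085, 0.085]'

```text
time_s: 15.98
tool_pos: [0.619, -0.2415, 0.1639]
eef_rot: [0.002, -0.028, 1.0, -0.001]
force: [0.0, -0.1, 0.5]
width: 0.995
gripper_force: 0.0
```

Call:
move_arm --twist '[[0, 0, 0], [0, 0, 0], [0, 0, 0], [0, 0, 0], [0, 0, 0], [0, 0, 0], [0, 0, 0], [0, 0, 0]]' --slide '[[0.02, 0.04, 0], [0.04, 0.08, 0], [0.058, 0.118, 0], [0.069, 0.138, -0.02], [0.069, 0.138, -0.05], [0.069, 0.138, -0.08], [0.069, 0.138, -0.105], [0.069, 0.138, -0.116]]' --claw '[0.085, 0.085, 0.085, 0.085, 0.085, 0.085, 0.085, 0.085]'

```text
time_s: 16.98
tool_pos: [0.6843, -0.1043, 0.0422]
eef_rot: [-0.002, -0.029, 1.0, -0.0]
force: [-1.0, -0.8, 0.3]
width: 0.995
gripper_force: 0.0
```

Call:
move_arm --twist '[[0, 0, 0], [0, 0, 0], [0, 0, 0], [0, 0, 0], [0, 0, 0], [0, 0, 0], [0, 0, 0]]' --slide '[[0, 0, 0], [0, 0, 0], [0, 0, 0], [0, 0, 0], [0, 0, 0], [0, 0, 0], [0, 0, 0]]' --claw '[0.085, 0.02, 0.02, 0.02, 0.02, 0.02, 0.02]'

```text
time_s: 17.85
tool_pos: [0.6871, -0.1033, 0.0464]
eef_rot: [0.001, -0.03, 1.0, -0.0]
force: [-0.4, -0.5, 6.4]
width: 0.392
gripper_force: 49.8
```

Call:
move_arm --twist '[[0, 0, 0], [0, 0, 0], [0, 0, 0], [0, 0, 0], [0, 0, 0], [0, 0, 0], [0, 0, -1], [0, 0, -2]]' --slide '[[0, 0, 0.035], [0, 0, 0.075], [0, 0, 0.11], [-0.025, -0.022, 0.12], [-0.055, -0.049, 0.12], [-0.09, -0.08, 0.12], [-0.125, -0.112, 0.12], [-0.16, -0.143, 0.12]]' --claw '[0.02, 0.02, 0.02, 0.02, 0.02, 0.02, 0.02, 0.02]'

```text
time_s: 18.85
tool_pos: [0.5249, -0.247, 0.165]
eef_rot: [-0.0, -0.012, 1.0, 0.0]
force: [-0.4, -0.6, -1.3]
width: 0.396
gripper_force: 50.0
```

Call:
move_arm --twist '[[0, 0, 0], [0, 0, 0], [0, 0, 0], [0, 0, 0], [0, 0, 0], [0, 0, 0], [0, 0, 0], [0, 0, 0]]' --slide '[[-0.035, -0.031, 0], [-0.065, -0.058, 0], [-0.081, -0.072, 0], [-0.081, -0.072, -0.02], [-0.081, -0.072, -0.045], [-0.081, -0.072, -0.07], [-0.081, -0.072, -0.09], [-0.081, -0.072, -0.09]]' --claw '[0.02, 0.02, 0.02, 0.02, 0.02, 0.02, 0.02, 0.02]'

```text
time_s: 19.85
tool_pos: [0.4442, -0.3172, 0.0738]
eef_rot: [-0.002, -0.013, 1.0, 0.001]
force: [-0.1, -0.1, -0.5]
width: 0.391
gripper_force: 49.9
```

Call:
move_arm --twist '[[0, 0, 0], [0, 0, 0], [0, 0, 0], [0, 0, 0], [0, 0, 0], [0, 0, 0], [0, 0, 0]]' --slide '[[0, 0, -0.01], [0, 0, -0.018], [0, 0, -0.022], [0, 0, -0.025], [0, 0, -0.025], [0, 0, -0.025], [0, 0, -0.025]]' --claw '[0.02, 0.02, 0.02, 0.02, 0.02, 0.02, 0.02]'

```text
time_s: 20.72
tool_pos: [0.4456, -0.3182, 0.0504]
eef_rot: [0.0, -0.013, 1.0, -0.0]
force: [-0.4, 0.1, -0.5]
width: 0.389
gripper_force: 49.8
```

Call:
move_arm --twist '[[0, 0, 0], [0, 0, 0], [0, 0, 0], [0, 0, 0], [0, 0, 0], [0, 0, 0], [0, 0, 0], [0, 0, 0]]' --slide '[[0, 0, 0], [0, 0, 0], [0, 0, 0], [0, 0, 0.03], [0, 0, 0.07], [0, 0, 0.11], [0, -0.04, 0.15], [0, -0.08, 0.18]]' --claw '[0.085, 0.085, 0.085, 0.085, 0.085, 0.085, 0.085, 0.085]'

```text
time_s: 21.72
tool_pos: [0.446, -0.399, 0.2326]
eef_rot: [0.001, -0.013, 1.0, -0.001]
force: [0.7, 0.2, 0.2]
width: 0.997
gripper_force: 0.0
```

Call:
move_arm --twist '[[0, 0, 0], [0, 0, 0], [0, 0, 0], [0, 0, 0]]' --slide '[[0, -0.05, 0.02], [0, -0.1, 0.04], [0, -0.13, 0.05], [0, -0.13, 0.05]]' --claw '[0.085, 0.085, 0.085, 0.085]'

```text
time_s: 22.22
tool_pos: [0.4441, -0.5312, 0.2804]
eef_rot: [0.0, -0.01, 1.0, -0.001]
force: [-0.1, 0.3, 0.1]
width: 0.994
gripper_force: 0.0
```

```bash
python3 - <<'E'
from h import *
t=cap("top"); s=cap("side"); np.savez("top1.npz",**t); np.savez("side1.npz",**s)
cv2.imwrite("pics/top1.png",cv2.resize(t["pixels"][110:330,170:450,::-1],None,fx=2.7,fy=2.7,interpolation=cv2.INTER_CUBIC))
cv2.imwrite("pics/side1.png",cv2.resize(s["pixels"][120:410,150:450,::-1],None,fx=2,fy=2,interpolation=cv2.INTER_CUBIC))
P,C=clouds([t,s])
for n,c in dict(car=(.6015,.3355),boat=(.483,-.099),lorry=(.580,-.314),tractor=(.4287,-.3185)).items():
    for k in(0,1):
        p=P[k];m=(np.hypot(p[:,0]-c[0],p[:,1]-c[1])<.085)
        q=p[m&(p[:,2]>.02)]; print(n,k,len(q),rect(q),"zmax",q[:,2].max().round(3))
E
```

```text
car 0 427 [600.9 335.3  84.2  49.1 -16.3] zmax 0.066
car 1 61 [634.7 324.9  41.5  23.3  53.2] zmax 0.062
boat 0 593 [483.8 -99.4 114.4  50.9   3. ] zmax 0.081Traceback (most recent call last):
  File "<stdin>", line 9, in <module>
    return umr_maximum(a, axis, None, out, keepdims, initial, where)
ValueError: zero-size array to reduction operation maximum which has no identity
```

```bash
python3 - <<'E'
from h import *
t=dict(np.load("top1.npz")); W=cloud(t); W0=cloud(dict(np.load("top0.npz")))
p=W.reshape(-1,3)
for n,c,e in(("car",(.6015,.3355),.056),("boat",(.483,-.099),.056),("lorry",(.580,-.314),.066),("tractor",(.4287,-.3185),.074)):
    m=(np.hypot(p[:,0]-c[0],p[:,1]-c[1])<.085)
    q=p[m&(p[:,2]>.02)]; print(n,len(q),rect(q) if len(q) else 0,end=" ")
    if n=="tractor": print("cab",rect(q[q[:,2]>.06]),end=" ")
    r=p[m&(abs(p[:,2]-e-.005)<.006)]
    if len(r): print("top z",np.median(r[:,2]).round(4),"fit plane",np.linalg.lstsq(np.c_[r[:,:2],np.ones(len(r))],r[:,2],rcond=None)[0].round(3))
for (x,y) in((.6,.25),(.48,-.02),(.4,-.2),(.50,-.38)):
    m=np.hypot(W[...,0]-x,W[...,1]-y)<.015; print("table near",x,y,np.nanmedian(W[m][:,2]).round(4))
E
```

```text
car 427 [600.9 335.3  84.2  49.1 -16.3] top z 0.0593 fit plane [0.007 0.017 0.049]
boat 593 [483.8 -99.4 114.4  50.9   3. ] top z 0.0591 fit plane [0.002 0.017 0.06 ]
lorry 732 [ 578.6 -313.   125.5   43.3    7.3] top z 0.0688 fit plane [ 0.004 -0.003  0.066]
tractor 519 [ 429.6 -317.3   85.4   73.6    0.9] cab [ 450.5 -317.4   36.4   34.5  -88.4] top z 0.0772 fit plane [0.022 0.01  0.07 ]
table near 0.6 0.25 -0.0004
table near 0.48 -0.02 -0.0008
table near 0.4 -0.2 -0.0005
table near 0.5 -0.38 -0.0009
```

View pics/top1.png

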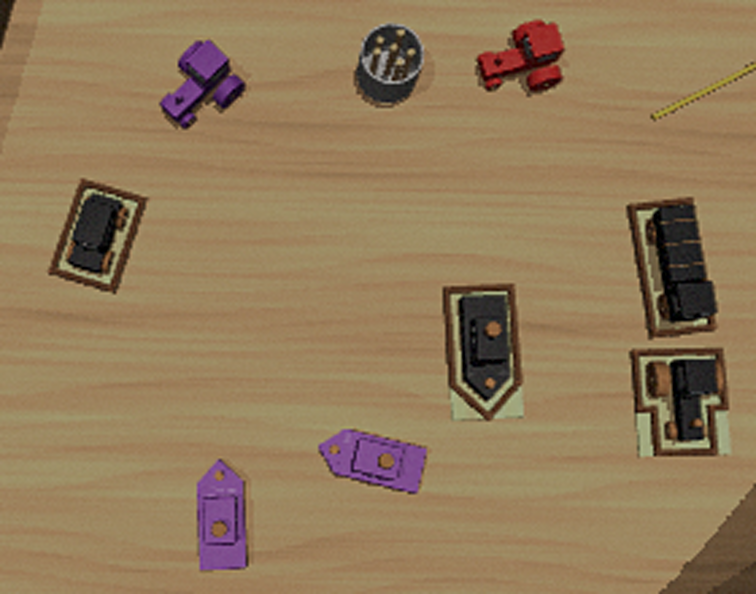

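The crop shows the car (97,233), boat (487,345), lorry (685,265) and tractor (690,400) each inside its own outline. The measured centres are within about 2 mm of the cradles. Their tops sit at floor height and level, and the arm is clear.

```bash
python3 -c "
from rig import env
print(env.close_job())"
```

```text
the job is handed in; nothing more can be done
None
```

All four black toys were placed in their matching cradles, measured from the top camera as flat and within about 2 mm of centre, and the job was handed in at about 22 s; the hand-in returned no verdict.

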